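Unlock the sliding cover of a nail-salon instrument case and bring out the drill-bit stand

ROBOT

A 6-joint arm with a two-finger parallel gripper is mounted at the origin on the work surface. World frame = base frame: x ahead of the robot, y to its left, z up, the work surface at z = 0. Lengths are in m, angles in rad, forces in N, time in s.
With the tool pointing down it reaches from about 0.375 to 0.9 m from the base axis. Payload 3.1 kg.
Tool frame: the origin (TCP) lies between the finger pads; the fingertips stand robot.tip_extent ahead of it and the grasp point (between the pads) lies 3 mm ahead of it (robot.tip_extent is the distance from the TCP to the fingertips, in m); z points along the fingers, x is the direction in which the jaws open and shut, and the axes are right-handed (so a half turn about z gives the same grasp; the last joint's range is limited). The gripper opens to 87 mm and grips with 3 to 60 N. Pads are 19 mm wide; open, the fingers measure 117 mm over their backs; the gripper's body (75 mm by 190 mm) begins 51 mm behind the grasp point.
Start: joints at [-0.178, 0.527, 1.433, -0, 1.181, -0.178], TCP at [0.625, 0, 0.245] pointing down, gripper open.
Joint ranges: [-3.08, 3.08], [-0.75, 2.2], [0.22, 2.44], [-1.43, 4.57], [0, 2.65], [-2.85, 2.85]. Speed limits (rad/s): [2.79, 2.79, 3.14, 3.14, 3.14, 3.14].

INTERFACE

Orientations are given as a unit quaternion [x, y, z, w].
In Python, from rig import robot, cams gives the robot as it stands.
- The arm moves only by the tool carry_out, never from a script. Its argument "steps" is a list of rows, each a list of 3 entries, a list of its own where there are three numbers: the shift along the world's x, y, z in cm, then the turn about the world's z in degrees, then the closure, from 0 (fully open) to 1 (shut). In form: [[[dx, dy, dz], spin, fingers], ...]. A call has 1 to 10 rows; each row shifts and turns the pose as measured when the row begins; what a row does not reach is not made up. A row lasts 1/10 s, in which the tool goes at most 50 mm and 8.59 degrees, less where a joint would pass 70% of its speed; a pose out of reach is approached as far as the arm can. A call with a gripper value outside its range is refused whole. The fingers move at their own pace and stop on an object; "squeeze" is the grip in N (left out, the last holds). Time passes only in rows, so rows that do not move let the fingers close. It gives the time, the measured TCP pose, the force and the opening at its end, in the units of the state.
- robot.get_obs(): the state, without advancing time (a new reading comes with each control period).
- cams.camera(name): name is "scene" or "side" or "wrist"; returns a dict with "pixels" (480x640x3 uint8, red, green, blue), "fx", "fy", "cx", "cy" (pixels), "k1" (the pictures are not rectified: a ray, as slopes to the right and down, at radius r is drawn at 1 + k1 r^2 times it, then the intrinsics apply), "eye" and "rotation" of the camera in the world. Camera axes: x right, y up, looking along -z (the intrinsics and any distortion apply to the point x, -y, -z); pixel columns grow to the right and rows downward; lengths in m; the calibration is good to about 2 mm. A picture is of the moment at which its call begins. There is no depth.
- robot.hand_in(): hands the job in, once; it reports no verdict.
The state is a dict: "time": time; "q": joint angles; "joint_velocities": joint speeds; "joint_torque": joint torques, N m; "position": TCP position; "tool_rot": TCP orientation; "ft_force": force on the tool from outside, world axes, zero at the start; "moment": the same for the moment, N m; "grip_width": finger opening in m.
Only numpy, scipy, OpenCV 4.12 (cv2) and the standard library are available. Lean on these libraries where they do the work, as an engineer would, in place of code of your own. Each camera call takes 0.05 s, during which the arm holds its last target. There are 200 camera calls.

TASK

Pull up the spring plunger knob on the clear cover of the white instrument case and slide the cover fully open, letting the plunger drop into its second hole so that it stays locked open. Then take the bit stand (the metal cylinder with small bits standing on its top) out of the compartment and set it gently upright on the free part of the steel tray, let go of it, and leave the dome-lidded pot where it is in the case.

Things in the scene. Friction and masses are not known exactly. Their poses are not given: they have to be found in the camera images.
- case: white instrument case fixed to the table, 150 mm (its x) by 323 mm (y), walls 64 mm, side rails 75 mm high. z up. Origin: on the table under the middle of the open-topped compartment (136 x by 130 y mm inside, floor 8 mm up). From y = +65 to +250 mm it is a solid steel-topped deck with plunger holes at x = 0, y = 85 mm (shut) and 220 mm (open). The cover opens towards +y
- cover (a joint): clear sliding cover, 132 by 175 mm, top face 70 mm above the table (72 mm at its aluminium strips). 0 = shut over the compartment, 0.135 = fully open at its end stop (m along the case's +y). Locked at the start, with up to 2 mm of play; slides with about 1.5 N of friction
- plunger (a joint): spring plunger carried by the cover, m straight up: 0 = pin down in a hole, 0.010 = fully up. Above 0.006 the cover is free. The spring pulls it down with 4 N (at 0) to 6 N (at top). Hold it up while moving the cover off the hole; let go between the holes, the pin rides on the deck (0.006) and drops to 0 at the second hole (2 mm of play)
- knob (a point): centre of the black plunger knob, a round upright grip 26 mm in diameter, reaching from 11 mm below to 10 mm above this point; with the pin down this point is 21 mm above the cover. It moves with cover and plunger
- bitstand_mid (a point): loose bit stand: aluminium cylinder 32 mm in diameter, 40 mm tall, about 90 g, five 4.4 mm thick bits standing 9 mm out of its top. The point is on its axis, 20 mm above its underside. It stands in the compartment beside the pot, the two about 68 mm apart along the case's x, in either order; finger room is on its sides towards the case's +y and -y
- pot_mid (a point): loose dome-lidded plain metal pot, 33 mm in diameter, 46 mm tall, also in the compartment; must stay where it is. This point is on its axis, 20 mm above its underside
- tray: shallow open steel tray fixed to the table, 170 mm (its x) by 140 mm (its y), rim 12 mm high, floor 3 mm above the table; origin under its centre, z up. A thin steel cuticle pusher lies on it along y at about x = +60 mm
- tray_free (a point): point on the tray's floor (3 mm above the table) in the middle of its free part, 20 mm from the tray's centre towards its -x; at least 55 mm free around it
Mind the look-alikes: they are no part of the job. There is more than one size of the tray; the job needs the smaller.

How it is judged:
On the way, in this order (a step that is already met when the one before it is completed fails the run):
1. the plunger is pulled up while the cover is still shut (value of joint plunger above 0.006 m and value of joint cover below 0.006 m), for 0.05 s.
2. the cover is fully open with the plunger down in the second hole (value of joint cover above 0.13 m and value of joint plunger below 0.002 m), for 0.2 s.
3. the bit stand is lifted out of the case (z of bitstand_mid in the frame of case above 0.085 m), for 0.05 s.
At the end, for the whole second after the job is handed in: the cover is open by more than 130 of 135 mm with the plunger down in its second hole (within 2 mm), the bit stand stands at rest, flat on the tray's floor and upright within 0.1 rad, wholly inside the tray's rim, and the pot is still in the case (all of step 2 and z of bitstand_mid in the frame of tray between 0.018 and 0.027 m and x of bitstand_mid in the frame of tray between -0.068 and 0.068 m and y of bitstand_mid in the frame of tray between -0.053 and 0.053 m and angle between bitstand_mid's own z axis and vertical below 0.1 rad and horizontal distance between pot_mid and case below 0.1 m and linear speed of bitstand below 0.02 m/s); the robot touches nothing.
It fails at once if the pot is moved more than 25 mm or tipped by more than 0.5 rad (distance of pot_mid from where it was at the start of the episode above 0.025 m or angle between pot_mid's own z axis and vertical above 0.5 rad).
It fails at once if the bit stand is dropped or slammed onto the tray (faster than 0.7 m/s within 50 mm of its floor) (horizontal distance between bitstand_mid and tray below 0.1 m and z of bitstand_mid in the frame of tray below 0.073 m and linear speed of bitstand above 0.7 m/s).
It also fails if it takes over 58 s, if anything falls off the work surface, if the arm or the gripper's body presses on something with over 40 N, if the wrist force passes 120 N, or if a joint passes its speed limit or range.

## Working session

There is one attempt and no reset: what is moved stays moved. The work goes in short steps, Python scripts to look and compute and a tool call to move; the robot and the scene stay as the last step left them, time stands still between calls to the robot, and variables do not carry over. Pictures are saved under pics/ and viewed, about 8 in all and at most 12, crops included, and the job is handed in when it is done.

Besides the shell and the picture viewer there is one more tool, called after "Request:" as a command line: name --argument value ..., lists and objects as JSON in quotes. carry_out: Moves the arm, as the interface text tells. Its arguments: {"type":"object","properties":{"steps":{"type":"array"},"squeeze":{"type":"number"}},"required":["steps"]}

```bash
ls; mkdir -p pics; cat > h.py <<'E'
import numpy as np, cv2, json
from rig import robot, cams
def snap(n,f):
    c=cams.camera(n); p=np.array(c.pop("pixels")); cv2.imwrite(f"pics/{f}.png",p[:,:,::-1])
    json.dump({k:np.array(v).tolist() for k,v in c.items()},open(f"pics/{f}.json","w"))
def ld(f): return json.load(open(f"pics/{f}.json"))
def ray(c,u,v):
    K=np.array([[c["fx"],0,c["cx"]],[0,c["fy"],c["cy"]],[0,0,1]])
    s=cv2.undistortPoints(np.array([[[u,v]]],float),K,np.array([c["k1"],0,0,0.]))[0,0]
    return np.array(c["eye"]),np.array(c["rotation"]).reshape(3,3)@np.array([s[0],-s[1],-1])
def onz(f,u,v,z):
    e,d=ray(ld(f),u,v); return e+d*(z-e[2])/d[2]
def proj(f,P):
    c=ld(f); p=np.array(c["rotation"]).reshape(3,3).T@(np.array(P)-np.array(c["eye"]))
    s=np.array([p[0],-p[1]])/-p[2]; s=s*(1+c["k1"]*(s@s)); return np.array([c["fx"]*s[0]+c["cx"],c["fy"]*s[1]+c["cy"]])
E
python3 - <<'E'
from h import *
for n in("scene","side","wrist"): snap(n,n+"0"); c=ld(n+"0"); print(n,c)
o=robot.get_obs(); print(o["time"],o["position"],o["tool_rot"],o["grip_width"],robot.tip_extent)
E
```

```text
pics
scene {'fx': 607.023547510087, 'fy': 607.023547510087, 'cx': 319.9690263127018, 'cy': 234.69185829875718, 'k1': -0.04580417940614643, 'eye': [1.152238005156631, 0.6935617097796761, 0.7636737275674813], 'rotation': [0.19450594371415342, 0.39417504632728756, 0.7952604654903463, 0.4175574963293378]}
side {'fx': 513.1743461061001, 'fy': 513.1743461061001, 'cx': 318.0900072959988, 'cy': 234.28162737828637, 'k1': -0.15203987295065519, 'eye': [0.0611246913340547, 0.884552637987835, 0.7065124531097046], 'rotation': [-0.10347645045895977, 0.4362393601467428, 0.8670555344528685, -0.21726146697890436]}
wrist {'fx': 411.43553237163405, 'fy': 411.43553237163405, 'cx': 318.72414184136886, 'cy': 240.87600278825008, 'k1': -0.04864703261047186, 'eye': [0.6251330737011341, 0.07972223863768016, 0.3832052074232702], 'rotation': [-0.1475057459829234, 0.0009453880250074904, 4.2256799211391704e-05, 0.9890607460403361]}
0.15 [6.24491426e-01 1.13845384e-04 2.43806333e-01] [ 9.99999665e-01 -4.39284033e-06 -8.05980347e-04 -1.41908897e-04] 0.08706852300743179 0.022
```

View pics/scene0.png

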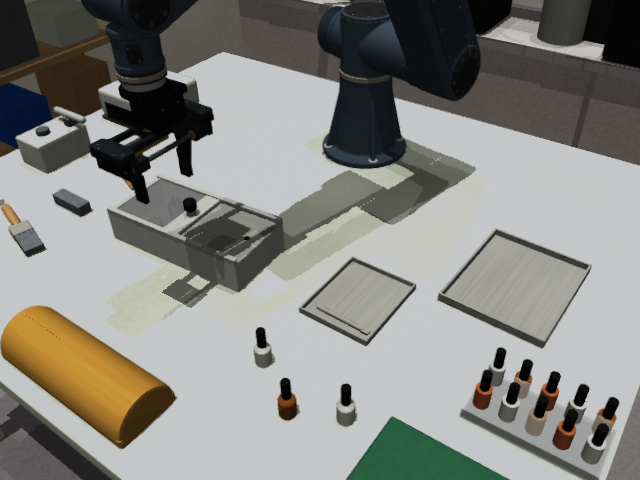

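View pics/side0.png

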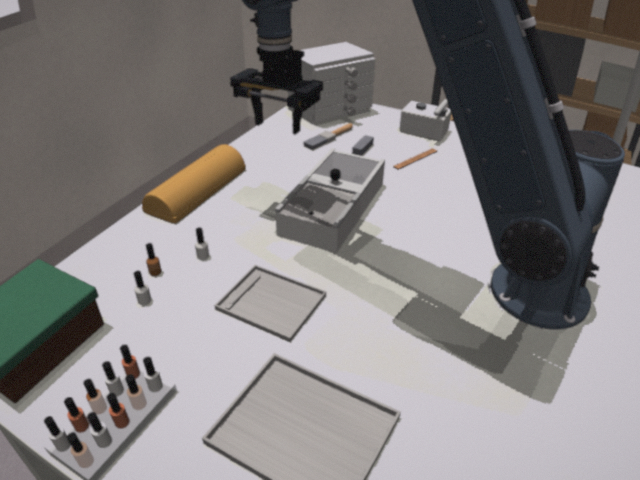

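The scene view shows the case at about (195,235) with the black knob at (190,205), and the small tray at about (358,300) with its pusher. The large tray, at about (515,285), is the decoy. I'll enlarge the case and the small tray.

```bash
sed -i 's/np.array(c\["rotation"\]).reshape(3,3)/Rot.from_quat(c["rotation"]).as_matrix()/; 1a from scipy.spatial.transform import Rotation as Rot' h.py
python3 - <<'E'
from h import *
a=cv2.imread("pics/scene0.png")[165:345,100:420]; b=cv2.imread("pics/side0.png")[140:345,200:400]
a=cv2.resize(a,(800,450),interpolation=3); cv2.imwrite("pics/ca.png",a)
w=cv2.imread("pics/wrist0.png"); b=cv2.resize(b,None,fx=2.9,fy=2.9,interpolation=3)
cv2.imwrite("pics/cb.png",b)
print(onz("scene0",190,205,.091),onz("side0",335,174,.091))
E
```

```text
[ 0.5156009  -0.08046988  0.091     ] [ 0.51794122 -0.0800969   0.091     ]
```

View pics/ca.png

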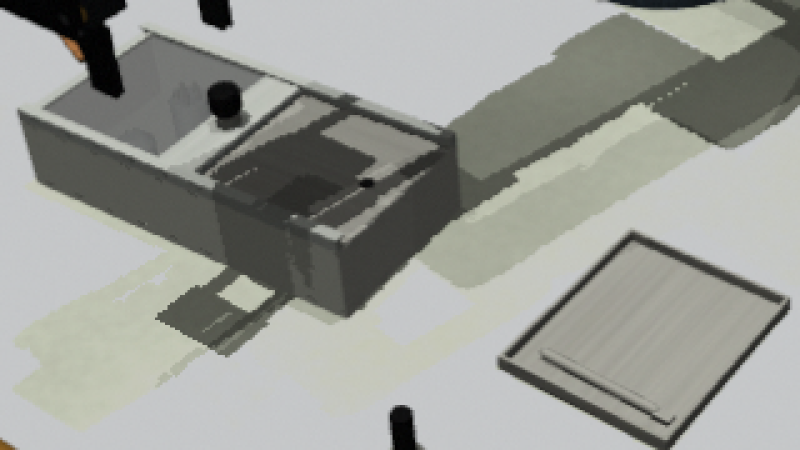

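View pics/wrist0.png

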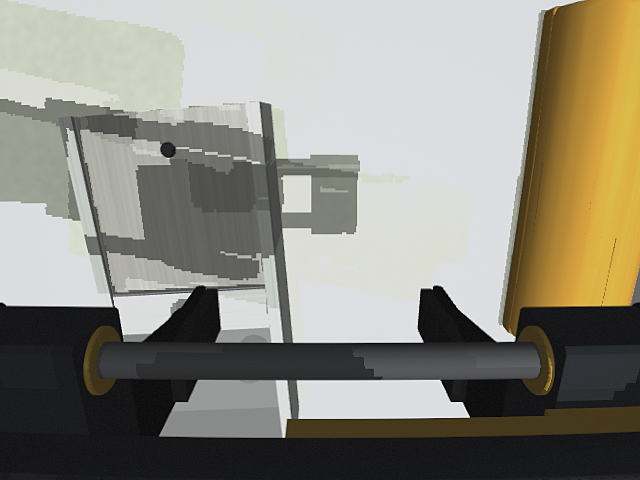

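The knob triangulates to about (0.517, -0.080). The open-position hole, case corners and tray corners are all visible, so I'll work out the frames from them.

```bash
python3 - <<'E'
from h import *
np.set_printoptions(precision=4,suppress=True)
P=lambda u,v,z: onz("scene0",100+u/2.5,165+v/2.5,z)[:2]
kn=P(225,100,.091); hole=P(366,184,.066)
print("knob",kn,"hole scene",hole,"wrist",onz("wrist0",168,150,.066))
for n,u,v in(("pXm",455,133),("pX",345,238),("mYf",148,30),("mYn",20,110)): print(n,P(u,v,.075))
t=[P(u,v,.012) for u,v in((632,233),(788,303),(665,450),(500,362))]
print("tray",t,np.mean(t,0),[np.linalg.norm(t[i]-t[i-1]) for i in range(4)],[np.degrees(np.arctan2(*(t[i]-t[i-1])[::-1])) for i in range(4)])
ts=[onz("side0",*p,.012)[:2] for p in((257,268),(325,294),(291,338),(217,305))]; print("side tray",np.mean(ts,0))
for z in(.045,.05): print("bits?",P(185,110,z),P(140,135,z))
d=hole-kn; print("yaw of +y",np.degrees(np.arctan2(d[1],d[0])),np.linalg.norm(d))
E
```

```text
knob [ 0.5156 -0.0805] hole scene [0.5121 0.0579] wrist [0.5097 0.0553 0.066 ]
pXm [0.4338 0.0818]
pX [0.5757 0.0941]
mYf [ 0.462  -0.2293]
mYn [ 0.6017 -0.2272]
tray [array([0.3951, 0.2193]), array([0.3986, 0.3559]), array([0.5685, 0.3563]), array([0.5638, 0.2184])] [0.4815 0.2875] [np.float64(0.16867180567774637), np.float64(0.13666240145921119), np.float64(0.16989311858133735), np.float64(0.13802686241637363)] [np.float64(179.68844122018612), np.float64(88.55006058998727), np.float64(0.13881802076388924), np.float64(-91.94362808337875)]
side tray [0.4685 0.2888]
bits? [ 0.5009 -0.151 ] [ 0.546  -0.1562]
bits? [ 0.5054 -0.1451] [ 0.5502 -0.1502]
yaw of +y 91.44824628999356 0.13845524465449247
```

Request:
carry_out --steps '[[[-1.1,-0.8,-0.9],-8.5,0],[[-1.1,-0.8,-0.9],-8.5,0],[[-1.1,-0.8,-0.9],-8.5,0],[[-1.1,-0.8,-0.9],-8.5,0],[[-1.1,-0.8,-0.9],-8.5,0],[[-1.1,-0.8,-0.9],-8.5,0],[[-1.1,-0.8,-0.9],-8.5,0],[[-1.1,-0.8,-0.9],-8.5,0],[[-1.1,-0.8,-0.9],-8.5,0],[[-1.1,-0.8,-0.9],-8.5,0]]'

```text
time: 1.15
position: [0.511, -0.081, 0.1496]
tool_rot: [0.73, -0.683, -0.001, 0.0]
ft_force: [-0.1, 0.7, -0.7]
grip_width: 0.0869
```

```bash
python3 - <<'E'
from h import *
snap("wrist","wrist1"); o=robot.get_obs(); print(o["time"],o["position"],Rot.from_quat(o["tool_rot"]).as_matrix()[:,0],o["ft_force"])
print(proj("wrist1",[.517,-.080,.101]))
E
```

```text
1.2 [ 0.50800853 -0.08134254  0.14811164] [ 0.06160741 -0.99809876 -0.0018415 ] [-2.35775097 -0.14899111 -0.89804516]
[315.57112828 274.72416534]
```

View pics/wrist1.png

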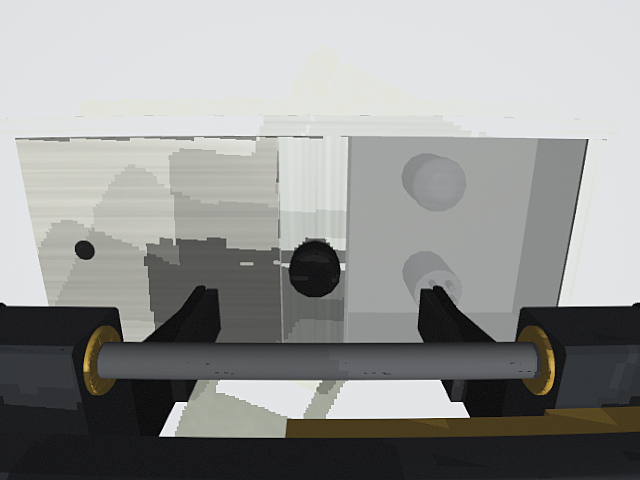

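The view shows the knob at (314,268), the smooth dome pot at (438,182) on the case's +x side, and the bit stand with its bits at (435,288) on the -x side. The open hole is at (85,250). I'll refine the yaw and knob position from these.

```bash
python3 - <<'E'
from h import *
np.set_printoptions(precision=4,suppress=True)
f="wrist1"
k=onz(f,314,269,.094); h=onz(f,85,250,.066); a=onz(f,20,138,.070); b=onz(f,585,138,.070)
print("knob",k,"hole",h)
for p,q in((h,k),(a,b)): d=(p-q)[:2]; print(np.degrees(np.arctan2(d[1],d[0])),np.linalg.norm(d))
print("bit",onz(f,438,290,.052),"pot",onz(f,440,180,.050))
o=robot.get_obs(); print(o["position"],o["time"])
E
```

```text
knob [ 0.5173 -0.0791  0.094 ] hole [0.5091 0.054  0.066 ]
93.49030003094535 0.13340528881645786
93.73443342189627 0.2999461761212842
bit [ 0.4921 -0.1583  0.052 ] pot [ 0.5606 -0.1496  0.05  ]
[ 0.508  -0.0813  0.1481] 1.2
```

Request:
carry_out --steps '[[[0.9,0.2,0],0,0],[[0,0,-2.0],0,0],[[0,0,-1.5],0,0],[[0,0,0],0,0]]'

```text
time: 1.6
position: [0.522, -0.0793, 0.1134]
tool_rot: [0.732, -0.682, -0.001, 0.0]
ft_force: [-0.2, -0.3, 0.5]
grip_width: 0.087
```

Request:
carry_out --steps '[[[-0.4,0,-0.7],0,0],[[0,0,-0.6],0,0],[[0,0,0],0,0]]'

```text
time: 1.9
position: [0.5207, -0.079, 0.101]
tool_rot: [0.733, -0.68, 0.001, -0.001]
ft_force: [-0.7, -0.5, -0.6]
grip_width: 0.0869
```

Request:
carry_out --steps '[[[-0.3,0,-0.3],0,0],[[0,0,0],0,0.5],[[0,0,0],0,1],[[0,0,0],0,1],[[0,0,0],0,1],[[0,0,0],0,1],[[0,0,0],0,1],[[0,0,0],0,1]]' --squeeze 35

```text
time: 2.7
position: [0.5183, -0.0793, 0.0993]
tool_rot: [0.734, -0.68, 0.003, -0.001]
ft_force: [-0.2, -0.0, 0.8]
grip_width: 0.0387
```

Request:
carry_out --steps '[[[0,0,0],0,1],[[0,0,0],0,1],[[0,0,0],0,1],[[0,0,0],0,1]]'

```text
time: 3.1
position: [0.5183, -0.0783, 0.0993]
tool_rot: [0.733, -0.68, 0.002, -0.002]
ft_force: [-0.2, 0.5, 0.7]
grip_width: 0.0247
```

Request:
carry_out --steps '[[[0,0,0.3],0,1],[[0,0,0.3],0,1],[[0,0,0.3],0,1],[[0,0,0.1],0,1]]'

```text
time: 3.5
position: [0.5182, -0.0783, 0.1084]
tool_rot: [0.733, -0.68, 0.002, -0.002]
ft_force: [1.8, 0.3, -6.1]
grip_width: 0.0249
```

Request:
carry_out --steps '[[[-0.05,0.8,0.02],0,1],[[-0.08,1.3,0.02],0,1],[[-0.1,1.5,0.02],0,1],[[-0.1,1.5,0.0],0,1],[[-0.1,1.5,0.0],0,1]]'

```text
time: 4.0
position: [0.5139, -0.0101, 0.1087]
tool_rot: [0.733, -0.681, 0.003, -0.001]
ft_force: [1.2, -1.1, -6.0]
grip_width: 0.0244
```

Request:
carry_out --steps '[[[-0.1,1.4,0.0],0,1],[[-0.1,1.5,0.0],0,1],[[-0.1,1.5,0.0],0,1],[[-0.05,1.0,0.0],0,1],[[-0.03,0.5,0.0],0,1],[[0,0.3,0.0],0,1],[[0,0.3,0.0],0,1]]'

```text
time: 4.7
position: [0.5097, 0.0572, 0.1091]
tool_rot: [0.738, -0.675, 0.009, 0.004]
ft_force: [-0.1, -16.8, -6.3]
grip_width: 0.0248
```

At the end stop, with 17 N of reaction. I'll lower the pin now and then let go.

Request:
carry_out --steps '[[[0,0,-0.4],0,1],[[0,0,-0.4],0,1],[[0,0,-0.2],0,1],[[0,0,0],0,1]]'

```text
time: 5.1
position: [0.5097, 0.0568, 0.0993]
tool_rot: [0.736, -0.676, 0.008, 0.004]
ft_force: [0.8, -3.0, -2.1]
grip_width: 0.0248
```

Request:
carry_out --steps '[[[0,0,0],0,0.4],[[0,0,0],0,0.4],[[0,0,0],0,0.4],[[0,0,0],0,0.4],[[0,0,0],0,0.4],[[0,0,2],0,0.4],[[0,0,3],0,0.4],[[0,0,3],0,0.4],[[-0.4,-5,0],0,0.4],[[-0.4,-5,0],0,0.4]]'

```text
time: 6.1
position: [0.5001, -0.0379, 0.1834]
tool_rot: [0.742, -0.671, 0.007, 0.004]
ft_force: [0.9, 0.2, -0.0]
grip_width: 0.0522
```

Request:
carry_out --steps '[[[-0.4,-4,0],0,0.3],[[-0.4,-3,0],0,0.3],[[0,-2,0],0,0.3],[[0,0,0],0,0.3]]'

```text
time: 6.5
position: [0.4923, -0.1364, 0.1851]
tool_rot: [0.74, -0.672, 0.01, 0.004]
ft_force: [0.6, 0.8, 0.2]
grip_width: 0.0604
```

```bash
python3 - <<'E'
from h import *
snap("wrist","wrist2"); o=robot.get_obs(); print(o["time"],o["position"],Rot.from_quat(o["tool_rot"]).as_matrix()[:,0],o["ft_force"],o["grip_width"])
E
```

```text
6.55 [ 0.49183458 -0.134986    0.18498667] [ 0.09666734 -0.99513726  0.01890123] [-0.27382882 -0.30108504  0.35110208] 0.06088029990843052
```

View pics/wrist2.png

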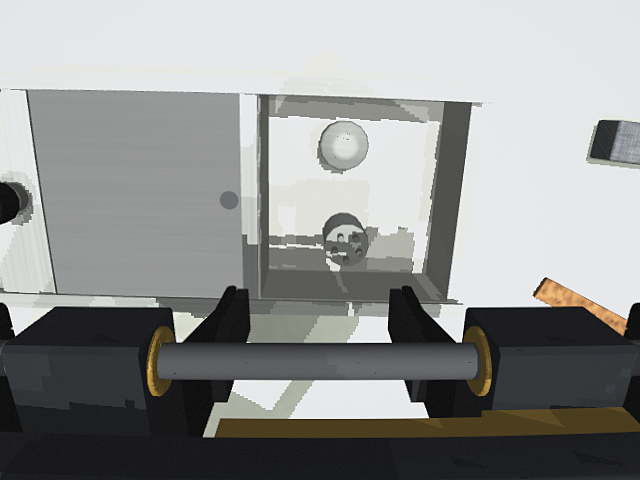

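The cover is open: the first hole is uncovered under it at (229,200), with the knob at the far left. The bit stand's top face is centred at about (346,245) and the pot is at (344,145).

```bash
python3 - <<'E'
from h import *
f="wrist2"; b=onz(f,346,245,.048); p=onz(f,344,142,.050); o=robot.get_obs()
print("bit",b,"pot",p,"dist",np.linalg.norm(b-p),"delta cm",(b-o["position"])*100)
print("knob proj down",proj(f,[.5087,.0555,.101]),"scene check"); snap("scene","scene2")
for z in(.101,.107): print(z, proj("scene2",[.5087,.0555,z]))
for y in(.0555,): print(proj("scene2",[.5087,y,.091]))
a=cv2.imread("pics/scene2.png")[150:300,100:300]; cv2.imwrite("pics/c2.png",cv2.resize(a,None,fx=4,fy=4,interpolation=3))
E
```

```text
bit [ 0.48896167 -0.15970382  0.048     ] pot [ 0.55949596 -0.15014303  0.05      ] dist 0.07120740355873557 delta cm [ -0.28729105  -2.47178106 -13.69866718]
knob proj down [-20.64364663 206.54680987] scene check
0.101 [244.80541028 222.21979059]
0.107 [244.49233857 219.59097772]
[245.32292915 226.56294556]
```

View pics/c2.png

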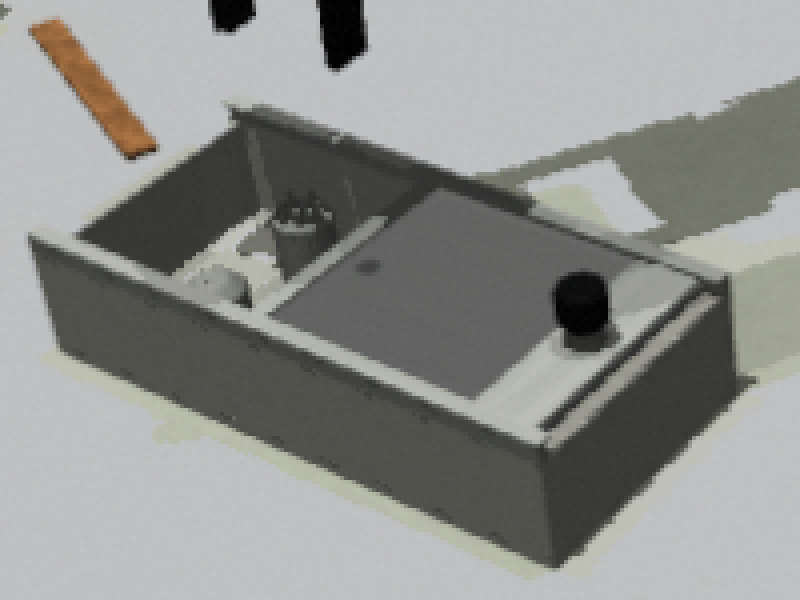

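The knob is at (245.2, 225.8), against (245.3, 226.6) predicted for the pin down, so the cover is locked open. Next I'll go over the bit stand.

Request:
carry_out --steps '[[[-0.2,-1.5,-2],-1,0.3],[[-0.1,-1.0,-2],-1,0.3],[[0,0,-2],0,0.3],[[0,0,0],0,0.3],[[0,0,0],0,0.3]]'

```text
time: 7.1
position: [0.4886, -0.1523, 0.1241]
tool_rot: [0.731, -0.682, 0.008, 0.003]
ft_force: [0.5, -0.7, -0.3]
grip_width: 0.0609
```

Request:
carry_out --steps '[[[0,-0.7,-1],0,0.3],[[0,0,-1.5],0,0.3],[[0,0,-1],0,0.3],[[0,0,0],0,0.3]]'

```text
time: 7.5
position: [0.4908, -0.159, 0.09]
tool_rot: [0.733, -0.68, 0.011, 0.002]
ft_force: [0.4, 0.2, 0.6]
grip_width: 0.0611
```

Request:
carry_out --steps '[[[-0.1,0,-1],0,0.3],[[0,0,-1.2],0,0.3],[[0,0,-1.2],0,0.3],[[0,0,-1],0,0.3],[[0,0,0],0,0.3]]'

```text
time: 8.0
position: [0.4901, -0.1593, 0.0431]
tool_rot: [0.733, -0.68, 0.012, 0.002]
ft_force: [-0.5, -0.6, 0.9]
grip_width: 0.0612
```

Request:
carry_out --steps '[[[0,0,-0.3],0,0.3],[[0,0,0],0,1],[[0,0,0],0,1],[[0,0,0],0,1],[[0,0,0],0,1],[[0,0,0],0,1],[[0,0,0],0,1],[[0,0,0],0,1]]' --squeeze 20

```text
time: 8.8
position: [0.4909, -0.1597, 0.0404]
tool_rot: [0.733, -0.68, 0.013, 0.002]
ft_force: [-0.2, -0.2, -0.4]
grip_width: 0.0317
```

Request:
carry_out --steps '[[[0,0,1],0,1],[[0,0,2],0,1],[[0,0,2.5],0,1],[[0,0,2.5],0,1],[[0,0,2.5],0,1],[[0,0,2.5],0,1],[[0,0,0],0,1]]'

```text
time: 9.5
position: [0.4892, -0.1587, 0.1776]
tool_rot: [0.733, -0.68, 0.012, 0.002]
ft_force: [-0.0, -0.1, -0.8]
grip_width: 0.0319
```

Request:
carry_out --steps '[[[-0.1,1.5,0],0,1],[[-0.2,3,0],0,1],[[-0.4,4,0],0,1],[[-0.4,4,0],0,1],[[-0.4,4,0],0,1],[[-0.4,4,0],0,1],[[-0.4,4,0],0,1],[[-0.3,3,0],0,1],[[-0.2,2,0],0,1],[[0,0,0],0,1]]'

```text
time: 10.5
position: [0.4461, 0.1533, 0.1687]
tool_rot: [0.732, -0.682, 0.003, 0.008]
ft_force: [0.6, -0.2, -0.5]
grip_width: 0.0313
```

Request:
carry_out --steps '[[[0.1,2,0],0,1],[[0.1,3,0],0,1],[[0.2,3,0],0,1],[[0.1,2.5,0],0,1],[[0.1,1.5,-1],0,1],[[0,0,-1],0,1],[[0,0,0],0,1]]'

```text
time: 11.2
position: [0.4448, 0.2741, 0.1405]
tool_rot: [0.732, -0.681, -0.0, 0.016]
ft_force: [-1.0, -0.8, -1.6]
grip_width: 0.0318
```

```bash
python3 - <<'E'
from h import *
snap("wrist","wrist3"); snap("side","side3"); o=robot.get_obs(); print(o["time"],o["position"],Rot.from_quat(o["tool_rot"]).as_matrix(),o["grip_width"])
a=cv2.imread("pics/side3.png")[200:350,180:380]; cv2.imwrite("pics/c3.png",cv2.resize(a,None,fx=4,fy=4,interpolation=3))
E
```

```text
11.3 [0.445677   0.27402769 0.14173029] [[ 0.06979919 -0.99734836 -0.02059897]
 [-0.99734323 -0.06933756 -0.0223337 ]
 [ 0.0208462   0.02210312 -0.99953834]] 0.031657282403061475
```

View pics/c3.png

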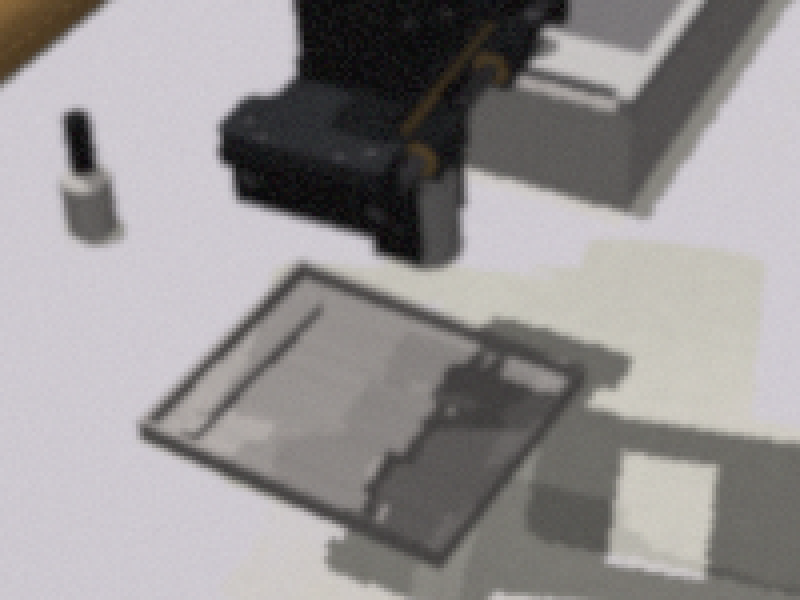

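View pics/wrist3.png

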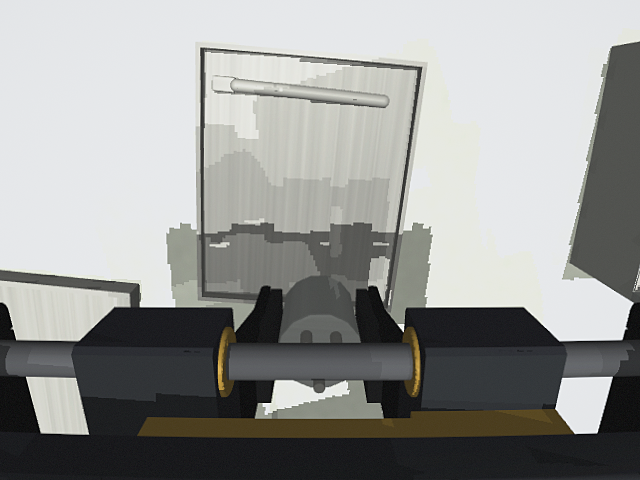

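The wrist view shows the small tray with corners at about (198,43), (426,64) and (197,300), and the bit stand gripped upright. I'll recompute the tray centre from both views.

```bash
python3 - <<'E'
from h import *
np.set_printoptions(precision=4,suppress=True)
s=np.array([onz("side3",180+u/4,200+v/4,.012)[:2] for u,v in((302,266),(583,372),(440,562),(143,430))]); print(s,s.mean(0))
w=np.array([onz("wrist3",u,v,.012)[:2] for u,v in((198,43),(426,64),(197,300))]); print(w,(w[1]+w[2])/2)
E
```

```text
[[0.5519 0.2203]
 [0.3863 0.2217]
 [0.3859 0.3617]
 [0.5521 0.3585]] [0.469  0.2906]
[[0.5596 0.3504]
 [0.5578 0.2133]
 [0.3909 0.3539]] [0.4744 0.2836]
```

Request:
carry_out --steps '[[[0.6,0.8,-1.5],0,1],[[0.4,0.4,-2],0,1],[[0,0,-2],0,1],[[0,0,-1.5],0,1],[[0,0,-1],0,1],[[0,0,0],0,1]]'

```text
time: 11.9
position: [0.4587, 0.2802, 0.0609]
tool_rot: [0.728, -0.685, 0.001, 0.014]
ft_force: [-0.3, -0.7, -1.3]
grip_width: 0.0315
```

Request:
carry_out --steps '[[[0,0.5,-0.8],0,1],[[0,0,-0.7],0,1],[[0,0,-0.5],0,1],[[0,0,-0.2],0,1],[[0,0,0],0,1]]'

```text
time: 12.4
position: [0.4603, 0.2853, 0.039]
tool_rot: [0.728, -0.686, 0.002, 0.013]
ft_force: [-0.7, -0.5, -1.9]
grip_width: 0.0317
```

Request:
carry_out --steps '[[[0,0,-0.2],0,1],[[0,0,-0.15],0,1],[[0,0,0],0,1]]'

```text
time: 12.7
position: [0.4605, 0.2856, 0.0357]
tool_rot: [0.728, -0.685, 0.002, 0.012]
ft_force: [-0.3, -0.3, -0.9]
grip_width: 0.0313
```

Request:
carry_out --steps '[[[0,0,-0.1],0,1],[[0,0,-0.1],0,1],[[0,0,0],0,1]]'

```text
time: 13.0
position: [0.4607, 0.2857, 0.0357]
tool_rot: [0.728, -0.685, 0.003, 0.012]
ft_force: [-0.5, 0.6, -0.2]
grip_width: 0.0312
```

Request:
carry_out --steps '[[[0,0,-0.15],0,1],[[0,0,0],0,1]]'

```text
time: 13.2
position: [0.4608, 0.2859, 0.0355]
tool_rot: [0.728, -0.685, 0.003, 0.011]
ft_force: [-0.3, 0.2, -1.1]
grip_width: 0.0315
```

Request:
carry_out --steps '[[[0,0,-0.3],0,1],[[0,0,0],0,1]]'

```text
time: 13.4
position: [0.4608, 0.286, 0.0349]
tool_rot: [0.728, -0.685, 0.003, 0.011]
ft_force: [-0.5, -0.4, -1.3]
grip_width: 0.0317
```

Request:
carry_out --steps '[[[0,0,0],0,0.45],[[0,0,0],0,0.4],[[0,0,0],0,0.3],[[0,0,0],0,0.3],[[0,0,0],0,0.3],[[0,0,1.5],0,0.3],[[0,0,3],0,0.3],[[0,0,4],0,0.3],[[0,0,4],0,0.3],[[0,0,0],0,0.3]]'

```text
time: 14.4
position: [0.4592, 0.2852, 0.1603]
tool_rot: [0.728, -0.686, 0.002, 0.014]
ft_force: [1.2, -0.1, -1.0]
grip_width: 0.0612
```

```bash
python3 - <<'E'
from h import *
snap("scene","scene4"); snap("side","side4"); o=robot.get_obs(); print(o["time"],o["position"],o["grip_width"],o["ft_force"])
a=cv2.resize(cv2.imread("pics/scene4.png")[150:350,100:420],(640,400),interpolation=3)
cv2.imwrite("pics/c4.png",a)
E
```

```text
14.5 [0.45640478 0.28399599 0.15645987] 0.060626985794989256 [-0.18511908 -0.91601828 -0.05290118]
```

View pics/c4.png

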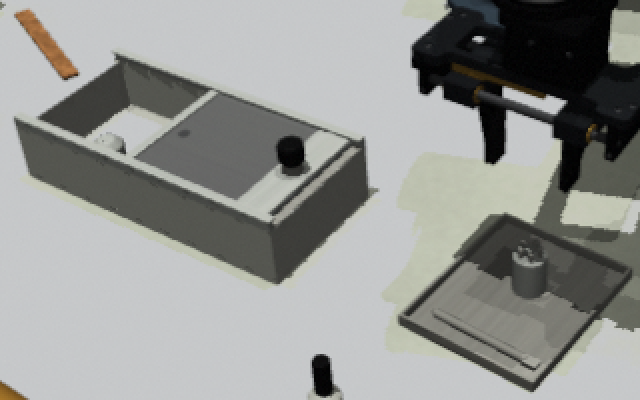

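The bit stand is upright and clear on the small tray at (530,272). The pot is still in the case at (108,143), the cover is open with the knob down, and the gripper is clear. I'm handing it in.

```bash
python3 -c "
from rig import robot
print(robot.hand_in(), robot.get_obs()['time'])"
```

```text
the job is handed in; nothing more can be done
the job is handed in; nothing more can be done
```

I finished the job and handed it in after about 14.5 s of robot time. No verdict was reported.

- **Cover:** I lifted the plunger about 9 mm with the cover shut and slid the cover to its end stop (17 N of reaction). The pin then went down into the second hole. Afterwards the knob sat within 1 px of where it should be with the pin down.
- **Bit stand:** I gripped it on its ±y sides, lifted it out, set it on the free part of the smaller tray, released it and backed off. The last picture shows it upright and well inside the rim, with the gripper clear of it.
- **Pot:** It is still in the case, where it was.

**Disagreements:** The camera estimates of the tray centre differed by up to about 13 mm, so I aimed near their average. That left plenty of room inside the rim. The contact force on setting down was within the sensor noise, so I judged contact from the tool stopping at the expected height.

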